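# Latch the guard gate of a valve test cell and switch it to test

## Robot

A 7-joint arm with a two-finger parallel gripper is mounted at the origin on a cart in front of the work surface, level with it; the furniture and walls round the work are solid. World frame = base frame: x ahead of the robot, y to its left, z up, the work surface at z = 0. Lengths are in mm, angles in rad, forces in N, time in s.
With the tool pointing down it reaches from about 425 to 950 mm from the base axis. Payload 4.7 kg.
Tool frame: the origin (TCP) lies between the finger pads, 19 mm behind the fingertips; this is the grasp point; z points along the fingers, y is the line along which they close (so a half turn about z gives the same grasp; the last joint's range is limited). The gripper opens to 85 mm and grips with 20 to 120 N. Pads are 22 mm wide; open, the fingers measure 114 mm over their backs; the gripper's body (76 mm by 85 mm) begins 54 mm behind the grasp point. The pads swing forward as they close: fully open they stand 13 mm farther back than shut.
Start: joints at [1.131, 0.469, -0.049, 1.532, 0.024, 1.141, -0.082], TCP at [269.602, -618.839, 250.035] pointing down, gripper open.
Joint ranges: [-2.59, 2.59], [-0.33, 1.99], [-1.39, 1.29], [0.1, 2.45], [-1.04, 4.18], [0.21, 1.99], [-2.66, 2.66]. Speed limits (rad/s): [2.57, 2.57, 3.14, 3.14, 3.14, 3.14, 3.14].

## Interface

Orientations are given as a rotation vector (axis times angle).
In Python, from plant import robot, imaging, sensors, order gives the robot as it stands (robot), with the cameras (imaging), the readings (sensors) and the job (order).
- The arm moves only by the shell command python3 steer.py 'ROWS' [OPENING]. ROWS is a JSON list of rows, 1 to 5 of them, each of 6 numbers: dx, dy, dz in mm, then a rotation vector rx, ry, rz in rad; each row is the pose to reach, as a shift and turn from the pose commanded when the command began, along the tool's axes at that moment; what a row does not reach only later rows make up. A row lasts 1/8 s, in which the tool goes at most 62.5 mm and 0.188 rad, less where a joint would pass 70% of its speed; a pose out of reach is approached as far as the arm can. OPENING is the finger opening in mm, set as the command begins (- or left out keeps the last). The fingers move at their own pace and stop on an object; the grip force is fixed at half the most. Time passes only in rows, so rows that do not move let the fingers close. It prints the time, the measured TCP pose, the force, the opening and the grip force at its end.
- sensors.get_obs(): the state, without advancing time (a new reading comes with each control period).
- imaging.get_image(name): name is "side" or "top" or "wrist"; returns (picture, depth): 420x560x3 uint8, red, green, blue; 420x560 float32, mm along the optical axis (not along the pixel's ray), 0 where there is no reading.
- imaging.camera_model(name): a dict with "fovy" (degrees; the focal length in pixels is half the picture's height over the tangent of half this angle, whatever the lens; pixels are square), "cx", "cy" (the principal point, pixels), "xyz" and "orientation" of the camera in the world. Camera axes: x right, y up, looking along -z (the intrinsics and any distortion apply to the point x, -y, -z); pixel columns grow to the right and rows downward; lengths in mm; the calibration is good to about 2 mm. The wrist camera is an equidistant fisheye: a pixel r from the principal point sees the ray r / f radians off the axis. A picture is of the moment at which its call begins: read the wrist's pose just before it. camera_model takes no time and is no camera call; for the wrist camera it gives the pose at the moment of the call.
- order.job_done(): hands the job in; it is judged then, once.
The state is a dict: "t": time; "qpos": joint angles; "dq": joint speeds; "joint_torque": joint torques, N m; "tool_pos": TCP position; "ee_rot": TCP orientation; "contact_force": force on the tool from outside, world axes, zero at the start; "wrist_torque": the same for the moment, N m; "finger_gap": finger opening in mm; "finger_force": force on a finger pad.
Only numpy, scipy, OpenCV 4.12 (cv2) and the standard library are available. Lean on these libraries where they do the work, as an engineer would, in place of code of your own. Each camera call takes 0.05 s, during which the arm holds its last target. There are 200 camera calls.

## Task

Make the valve test cell ready: the bar on its guard gate will not pass the striker unless it is lifted, so lift the red latch bar by its black knob, swing the gate fully shut with the bar over the striker, and let the bar drop all the way into the catch. Only when the gate is latched, press the green key of the key bank fully down, so that the latched red key pops up. Leave the valve in the cell and the screwdriver and tape measure on the bench as they lie.

Things in the scene. Friction and masses are not known exactly. Their poses are not given: they have to be found in the camera images.
- test_cell: Fixed guard cell, 256 mm wide, 115 mm deep (160 mm with the hood), 269 mm high: aluminium posts, clear walls, yellow hood. Origin on the bench, in the mid plane of the shut gate; -x points out of the front to the robot, y to the left as the robot sees it, z up. Gate hinge at y=+0.100 (left), striker post at y=-0.086 to -0.114 (right).
- hood_edge (a point): Middle of the hood's lower front edge, 251 mm above the bench, 56 mm in front of the shut gate's mid plane. The hood covers the knob of the shut gate, so a tool pointing straight down cannot hold it there: lean the tool back from the gate by 35 to 50 degrees.
- gate (a joint): Gate angle (rad): 0 is shut (a stop), growing as its free right edge swings out to the robot; starts at 0.3 to 0.54. The gate is an aluminium frame with a clear pane, 172 x 130 x 16 mm, z=0.015 to 0.145, on a vertical hinge at its left. Hinge friction of about 0.05 N m holds it where it is left.
- gate_hinge (a point): Point on the gate's vertical hinge axis, 110 mm above the bench; axes as the cell's.
- latch_bar (a joint): Angle of the red latch bar against the gate (rad): 0 is level on its stop pin, its lowest; grows to 0.7 as the free end lifts. It falls back by its own weight (about 1.5 N at the knob). The bar is 8 mm thick and 16 mm high; its tip is 222 mm from the hinge axis.
- latch_pivot (a point): Pivot of the latch bar on the gate's front, 60 mm along the gate from the hinge axis, 16 mm in front of the gate's mid plane, 110 mm above the bench. Bar axes: y along the bar towards the hinge, -x out of the gate's front.
- latch_knob (a point): Middle of the free length of the black round knob (14 mm diameter, 55 mm long, 20 mm collar on its last 8 mm) that stands out level from the bar's front. 125 mm along the gate from the hinge axis, 45 mm in front of its mid plane, 110 mm above the bench while the bar is level; 65 mm along the bar from the pivot. Axes as the bar's: -x out along the knob.
- striker (a point): Middle of the top of the blue-painted steel striker lip (10 mm thick, 20 mm wide), 32 mm in front of the shut gate's mid plane. The top is 18 mm above the underside of the level bar: between gate angles of about 0.17 and 0.03 the bar must be raised by more than 0.16 rad (knob over 10 mm up) to pass over it.
- catch (a point): Where the bar lies when caught: the slot between the striker post and the striker lip, 200 mm from the hinge axis, 110 mm above the bench. With the bar dropped in it, the gate cannot open (0.04 rad of play).
- key_bank: Fixed grey key bank, 90 x 110 x 40 mm, origin under its middle, z up. Two keys side by side along its y, 40 mm apart, each 42 mm along x and 26 mm along y: green (left) at y=+0.020, red (right) at y=-0.020. A key that is up stands 13 mm over the housing, a pressed one 5 mm.
- key_green (a joint): Travel of the green key (m): 0 up, 0.008 fully down. Starts up. About 2 to 3 N move it; it stays where it is left. The keys are linked: pressing one pushes the other up by as much.
- key_red (a joint): Travel of the red key (m): 0 up, 0.008 down. Starts latched fully down.
- key_green_top (a point): Centre of the green key's top face (42 x 26 mm), 53 mm above the bench when up; axes as the key bank's.
- solenoid_valve: The valve under test, 39 x 66 x 60 mm, black coil on a brass body, standing loose in the cell behind the gate; to be left alone.
- screwdriver_flat: Red-handled screwdriver, 191 mm, loose on the bench; to be left alone.
- tape_measure: Yellow tape measure, 35 x 69 x 64 mm, loose on the bench; to be left alone.

How it is judged:
By the outcome, as a careful person would: the job done as asked, in the order asked, and still so for the second after the job is handed in, with the robot touching nothing.
It also fails if it takes over 48 s, if anything falls off the work surface, if the arm or the gripper's body presses on something with over 40 N, if the wrist force passes 120 N, or if a joint passes its speed limit or range.

## Working session

There is one attempt and no reset: what is moved stays moved. The work goes in short steps, Python scripts to look and compute and a shell command to move; the robot and the scene stay as the last step left them, time stands still between calls to the robot, and variables do not carry over. Pictures are saved under pics/ and viewed, at most 11 in all, crops included, and the job is handed in when it is done.

```bash
ls; mkdir -p pics
cat > h.py <<'E'
import numpy as np, cv2
from plant import robot, imaging, sensors, order
from scipy.spatial.transform import Rotation as R
def cam(n):
    m=imaging.camera_model(n); o=np.array(m["orientation"],float)
    Rm=R.from_rotvec(o).as_matrix() if o.size==3 else (o if o.shape==(3,3) else R.from_quat(o).as_matrix())
    return m,Rm,np.array(m["xyz"],float),210/np.tan(np.radians(m["fovy"])/2)
def pts(n,d):
    m,Rm,x,f=cam(n); v,u=np.mgrid[:420,:560]
    c=np.stack([(u-m["cx"])/f*d,-(v-m["cy"])/f*d,-d],-1)
    return c@Rm.T+x
E
python3 - <<'E'
from h import *
for n in("side","top"):
    print(imaging.camera_model(n))
    p,d=imaging.get_image(n); np.savez(f"{n}0.npz",p=p,d=d); cv2.imwrite(f"pics/{n}0.png",p[...,::-1])
print(sensors.get_obs())
E
```

```text
pics
plant.py
steer.py
{'fovy': 48.078546155726244, 'cx': 287.6340042221652, 'cy': 211.9770997155267, 'xyz': array([-350.00197371, -735.16489946,  889.58689144]), 'orientation': array([ 0.87236881, -0.43498342, -0.80617661])}
{'fovy': 48.085568187835186, 'cx': 279.62554588574716, 'cy': 214.96781588816947, 'xyz': array([-228.02447051, -227.70102406, 1146.20968505]), 'orientation': array([ 0.51000885, -0.40418018, -1.31647938])}
{'t': 0.1, 'qpos': array([ 1.13106309,  0.46937833, -0.04860617,  1.53358693,  0.02410642,
        1.14104485, -0.08229691]), 'dq': array([ 4.56547583e-04, -2.47556007e-03, -1.88404543e-03, -2.78008322e-03,
        1.42345797e-04,  9.77766777e-04, -6.39990779e-06]), 'joint_torque': array([ 1.48371069e-03, -5.11515176e+01, -4.66073595e-02, -2.38391376e+01,
        1.07998578e-02,  4.33040856e-03,  1.28331905e-06]), 'tool_pos': array([ 269.38992695, -618.35613293,  249.04928751]), 'ee_rot': array([-3.07378883e+00, -6.40513043e-01,  6.89248928e-04]), 'contact_force': array([-0.99337822, -0.09227984, -0.04986565]), 'wrist_torque': array([-0.01218035, -0.02806498,  0.05317555]), 'finger_force': 0.0, 'finger_gap': 85.12847580903764}
```

View pics/side0.png

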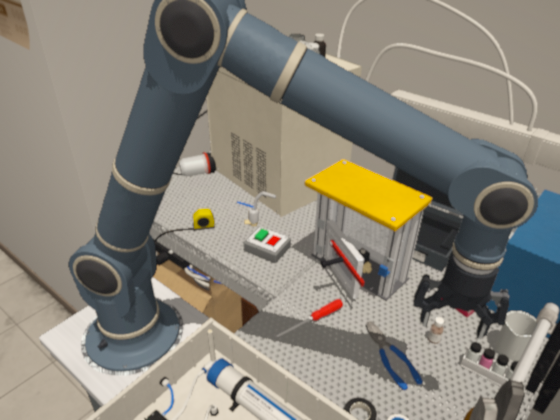

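View pics/top0.png

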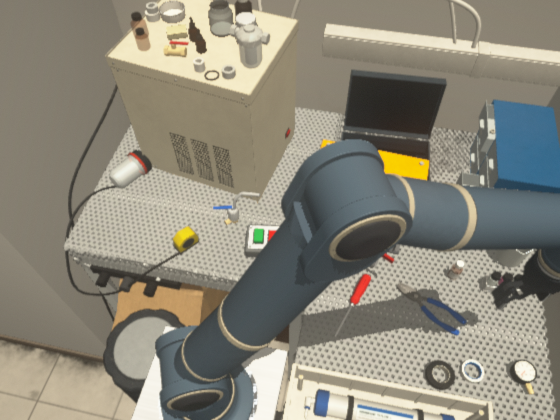

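The side view shows the yellow hood (310–430, 165–220), the red bar (332–362, 243–283), the black knob near (325, 260), and the green and red keys at (263, 236) and (274, 241). In the top view the arm hides the cell.

Run:
```python
from h import *
z=np.load("side0.npz");p,d=z["p"],z["d"];P=pts("side",d)
hsv=cv2.cvtColor(p,cv2.COLOR_RGB2HSV);H,S,V=[hsv[...,i].astype(int) for i in range(3)]
v,u=np.mgrid[:420,:560]
box=lambda a,b,c,e:(u>=a)&(u<=b)&(v>=c)&(v<=e)
hood=(abs(H-24)<7)&(S>180)&box(295,440,155,230)&(abs(P[...,2]-269)<6)
q=P[hood]; print("hood",hood.sum(),q[:,2].mean(),cv2.minAreaRect(q[:,:2].astype(np.float32)), cv2.boxPoints(cv2.minAreaRect(q[:,:2].astype(np.float32))))
for nm,m in (("green",(abs(H-70)<20)&(S>120)&box(245,285,225,255)),("redk",((H<8)|(H>172))&(S>150)&box(245,285,225,255))):
    q=P[m]; print(nm,m.sum(),np.median(q,0),cv2.minAreaRect(q[:,:2].astype(np.float32)))
m=(box(235,300,220,265))&(abs(P[...,2]-40)<3); q=P[m];print("bank",m.sum(),np.median(q,0),cv2.minAreaRect(q[:,:2].astype(np.float32)))
m=((H<8)|(H>172))&(S>140)&box(325,370,235,290);q=P[m];print("bar",m.sum())
for r in range(240,290,5):
    mm=m&(v==r)
    if mm.any():print(r,u[mm].min(),u[mm].max(),np.median(P[mm],0).round(1))
m=(V<60)&box(312,345,250,270);
for c in range(312,346,4):
    mm=m&(u==c)
    if mm.any():print(c,v[mm].min(),v[mm].max(),np.median(P[mm],0).round(1))
m=(abs(H-108)<10)&(S>150)&box(370,395,255,285);print("striker",m.sum(),np.median(P[m],0),P[m].min(0),P[m].max(0))
cv2.imwrite("pics/crop.png",cv2.resize(p[150:330,230:450,::-1],None,fx=3.3,fy=3.3,interpolation=2))
```

```text
hood 3962 268.9176045453825 ((525.3377075195312, -284.63641357421875), (266.31842041015625, 163.40675354003906), 86.41095733642578) [[ 435.45886 -412.41986]
 [ 598.54517 -422.64905]
 [ 615.21655 -156.85297]
 [ 452.13025 -146.62378]]
green 87 [424.70474817 -25.62756071  51.76057781] ((428.5440368652344, -22.47643280029297), (39.00022506713867, 22.65897560119629), 7.219786643981934)
redk 67 [434.70832601 -63.12347965  45.04343251] ((44.551300048828125, -385.7319641113281), (1053.5535888671875, 33.58023452758789), 39.703861236572266)
bank 372 [423.4364276  -47.48684605  40.19776337] ((432.2255859375, -41.492252349853516), (87.18295288085938, 107.7467041015625), 11.603212356567383)
bar 239
240 331 332 [ 464.4 -235.7  119.7]
245 333 336 [ 457.7 -250.2  114.9]
250 335 340 [ 444.9 -268.5  116.9]
255 339 344 [ 436.1 -286.9  116.8]
260 343 347 [ 427.4 -304.   116.7]
265 346 351 [ 416.7 -320.7  116.5]
270 350 355 [ 408.8 -338.1  116.1]
275 354 358 [ 398.3 -353.5  116.3]
280 358 363 [ 390.5 -371.7  118.2]
285 361 363 [ 389.1 -377.3  105.2]
324 260 267 [ 381.3 -272.   116.1]
328 261 265 [ 393.5 -275.3  112.5]
332 260 263 [ 402.4 -281.3  114.3]
336 259 262 [ 412.  -286.6  114. ]
340 258 261 [ 422.1 -291.7  114.6]
striker 67 [ 460.76934072 -391.41466124  108.19504039] [ 458.38112797 -399.02471273   94.21443713] [ 475.91840713 -381.56127165  122.43955347]
```

View pics/crop.png

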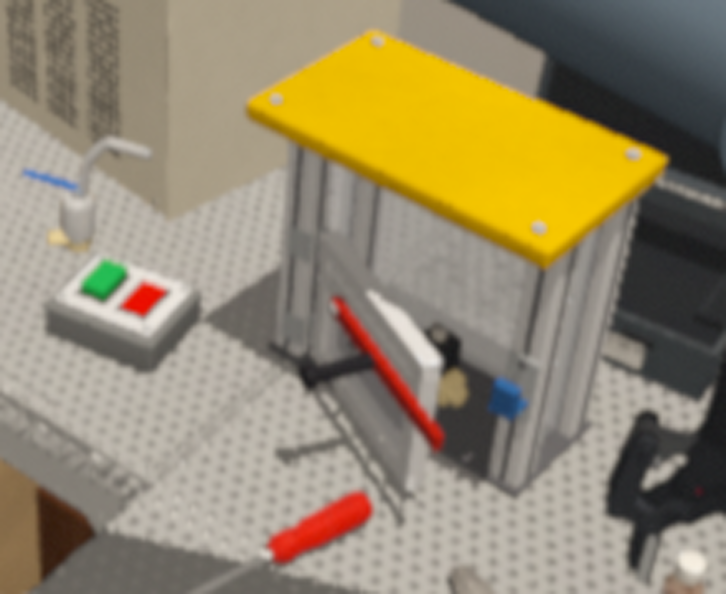

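The crop shows the gate open, the bar's right end near the blue striker, and the knob pointing left and out at about (305–375, 370) in crop pixels. The cell yaw is about -0.063 and the gate angle about 0.42. I'll set up a pose helper and move to a stand-off, so the cameras get a clearer view.

```bash
cat >> h.py <<'E'
def tool(head,tilt):
    n=np.array([np.cos(head),np.sin(head),0]);Z=np.array([0,0,1.])
    z=np.sin(tilt)*n-np.cos(tilt)*Z; x=np.cos(tilt)*n+np.sin(tilt)*Z
    return R.from_matrix(np.stack([x,np.cross(z,x),z],1))
def rel(pos,Rt):
    o=sensors.get_obs();R0=R.from_rotvec(o["ee_rot"])
    print("row",(R0.inv().apply(np.array(pos)-o["tool_pos"])).round(1),(R0.inv()*Rt).as_rotvec().round(3))
E
python3 - <<'E'
from h import *
rel([330,-310,250],tool(-.485,.7))
E
```

```text
row [ 178.7 -258.5   -0.5] [-0.315  0.653  0.857]
```

```bash
python3 steer.py '[[36,-52,0,-0.06,0.12,0.16],[72,-104,0,-0.12,0.24,0.32],[108,-156,0,-0.18,0.36,0.48],[144,-208,0,-0.25,0.5,0.66],[178,-258,0,-0.315,0.653,0.857]]' 50
python3 - <<'E'
from h import *
rel([330,-310,250],tool(-.485,.7))
E
```

```text
t: 0.72
tool_pos: [329.4, -310.4, 250.0]
ee_rot: [2.832, -0.476, 0.854]
contact_force: [2.5, 1.8, 1.1]
finger_gap: 50.1
finger_force: 0.0
row [ 0.4 -0.6  0.2] [-0.046  0.103  0.138]
```

```bash
python3 steer.py '[[0,0,0,-0.046,0.103,0.138]]'
python3 - <<'E'
from h import *
o=sensors.get_obs();print(o["tool_pos"],o["ee_rot"],tool(-.485,.7).as_rotvec(),o["qpos"].round(2))
print(imaging.camera_model("wrist"))
for n in("side","top","wrist"):
    M=cam(n); p,d=imaging.get_image(n); np.savez(f"{n}1.npz",p=p,d=d,R=M[1],x=M[2]); cv2.imwrite(f"pics/{n}1.png",p[...,::-1])
E
```

```text
t: 0.85
tool_pos: [330.2, -306.8, 249.4]
ee_rot: [2.748, -0.63, 0.976]
contact_force: [1.1, -0.4, 0.3]
finger_gap: 50.1
finger_force: 0.0
[ 330.22032677 -306.7504092   249.37208974] [ 2.74821965 -0.63044574  0.97563679] [ 2.72368729 -0.6737532   0.99422347] [ 1.   -0.11 -0.2   2.42 -0.95  0.28 -0.37]
{'fovy': 65.70646984690485, 'cx': 279.6541684809379, 'cy': 211.96389983947682, 'xyz': array([ 314.5107565 , -297.96321173,  395.3216712 ]), 'orientation': array([ 0.22964192, -0.38584635, -1.99448544])}
```

View pics/wrist1.png

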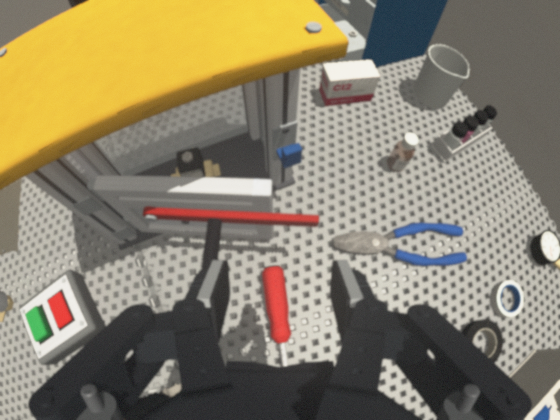

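View pics/top1.png

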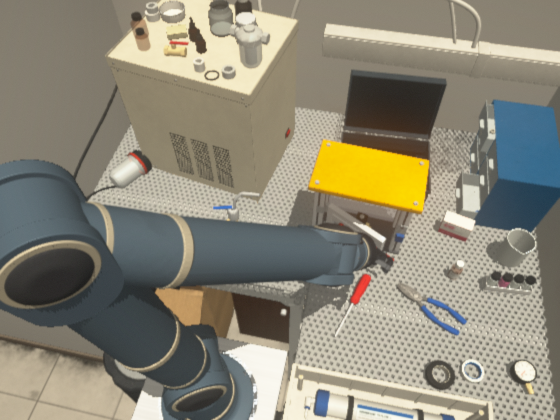

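The wrist view shows the red bar from (145, 212) to (318, 219), the knob running down from about (213, 222) to (205, 290), the striker at (290, 155), the screwdriver at (277, 300) and the keys at (37, 323) and (61, 309). In the top view the hood is now clear at (313–429, 145–207). Next I'll measure in 3D.

```bash
cat >> h.py <<'E'
def wray(Rm,m,f):
    v,u=np.mgrid[:420,:560]; a=(u-m["cx"])/f; b=-(v-m["cy"])/f; t=np.hypot(a,b)+1e-9
    k=np.tan(t)/t
    return np.stack([a*k,b*k,-np.ones_like(a)],-1)@Rm.T   # unit depth
E
cat > meas.py <<'E'
from h import *
v,u=np.mgrid[:420,:560]
box=lambda a,b,c,e:(u>=a)&(u<=b)&(v>=c)&(v<=e)
def hs(p):
    h=cv2.cvtColor(p,cv2.COLOR_RGB2HSV).astype(int);return h[...,0],h[...,1],h[...,2]
E
python3 - <<'E'
from meas import *
z=np.load("wrist1.npz");p,d=z["p"],z["d"];m,_,_,f=cam("wrist");ray=wray(z["R"],m,f);P=z["x"]+ray*d[...,None]
H,S,V=hs(p)
red=((H<8)|(H>172))&(S>140)&box(140,325,200,230)
for c in range(146,320,12):
    mm=red&(u==c)
    if mm.any():print("bar",c,v[mm].min(),v[mm].max(),np.median(P[mm],0).round(1))
blk=(V<60)&box(195,225,215,300)
for r in range(220,300,8):
    mm=blk&(v==r)
    if mm.any():print("knob",r,u[mm].min(),u[mm].max(),np.median(P[mm],0).round(1))
def plane(mask,h):
    q=(z["x"]+ray*((h-z["x"][2])/ray[...,2])[...,None])[mask]; return q
for nm,mk in(("green",(abs(H-65)<20)&(S>120)&box(20,55,300,345)),("red",((H<8)|(H>172))&(S>150)&box(45,80,285,335))):
    print(nm,mk.sum(),np.median(P[mk],0),cv2.minAreaRect(P[mk][:,:2].astype(np.float32)),cv2.minAreaRect(plane(mk,53 if nm=="green" else 45)[:,:2].astype(np.float32)))
st=(abs(H-108)<12)&(S>150)&box(275,305,140,170);print("striker",st.sum(),np.median(P[st],0),np.percentile(P[st],[3,97],axis=0))
bk=box(20,105,265,365)&(abs(P[...,2]-40)<4);print("bank",cv2.minAreaRect(P[bk][:,:2].astype(np.float32)))
print("floor z",np.median(P[box(380,420,280,300)],0))
# hood from top & side images by colour contour cast onto z=269
for n in("top","side"):
    zz=np.load(f"{n}1.npz" if n=="top" else "side0.npz");H,S,V=hs(zz["p"]);b=box(305,435,140,212) if n=="top" else box(295,440,155,230)
    mk=(abs(H-24)<7)&(S>180)&b;mm,Rm,x,f2=cam(n)
    Q=pts(n,zz["d"]);mk&=abs(Q[...,2]-269)<2.5
    cx=np.stack([(u-mm["cx"])/f2,-(v-mm["cy"])/f2,-np.ones(u.shape)],-1)@Rm.T
    q=(x+cx*((269-x[2])/cx[...,2])[...,None])[mk]
    r=cv2.minAreaRect(q[:,:2].astype(np.float32));print(n,mk.sum(),r,cv2.boxPoints(r).round(1).tolist())
E
```

```text
bar 146 208 213 [ 467.5 -234.6  119.7]
bar 158 208 215 [ 461.3 -245.6  118.8]
bar 170 209 216 [ 454.9 -256.4  118.3]
bar 182 209 216 [ 450.  -267.1  118.5]
bar 194 210 217 [ 443.6 -277.5  119.1]
bar 206 210 217 [ 438.9 -287.8  119.2]
bar 218 211 217 [ 433.7 -297.9  118.9]
bar 230 211 218 [ 427.1 -307.4  119.3]
bar 242 212 219 [ 422.3 -317.4  118.6]
bar 254 213 220 [ 416.6 -326.8  118.6]
bar 266 213 220 [ 411.8 -336.6  119.4]
bar 278 214 221 [ 406.5 -346.1  118.9]
bar 290 215 221 [ 401.2 -355.6  119. ]
bar 302 215 222 [ 395.6 -364.9  118.9]
bar 314 216 222 [ 390.8 -374.9  118.8]
knob 220 211 211 [ 430.8 -289.7  118.9]
knob 228 209 214 [ 424.1 -287.2  117.2]
knob 236 208 218 [ 416.  -287.6  115.6]
knob 244 206 216 [ 410.6 -281.   115.5]
knob 252 205 216 [ 403.9 -277.4  116.9]
knob 260 206 208 [ 397.5 -272.3  118. ]
knob 268 204 225 [ 391.6 -268.5  117.7]
knob 276 200 225 [ 347.9 -289.6  252.3]
knob 284 218 225 [ 343.3 -287.9  257.1]
knob 292 214 225 [ 339.8 -286.1  260.4]
green 447 [429.32027419 -24.09999798  53.20142828] ((368.15960693359375, -147.9796905517578), (320.5717468261719, 40.16855239868164), 63.327579498291016) ((430.40234375, -23.712251663208008), (42.11808776855469, 26.836631774902344), 12.678601264953613)
red 474 [437.55097275 -61.76650633  45.47346721] ((372.5252685546875, -166.08834838867188), (289.30615234375, 43.59016799926758), 57.91544723510742) ((438.57391357421875, -61.2493782043457), (40.991031646728516, 24.96601104736328), 8.593666076660156)
  return _methods._mean(a, axis=axis, dtype=dtype,
  ret = um.true_divide(
Traceback (most recent call last):
IndexError: index -1 is out of bounds for axis 0 with size 0
```

Run:
```python
from meas import *
z=np.load("wrist1.npz");p,d=z["p"],z["d"];m,_,_,f=cam("wrist");ray=wray(z["R"],m,f);P=z["x"]+ray*d[...,None]
H,S,V=hs(p);print(p[155,290],hs(p)[0][155,290],S[155,290])
st=(abs(H-H[155,290])<8)&(S>130)&box(270,310,135,175);print("striker",st.sum(),np.median(P[st],0),np.percentile(P[st],[3,97],axis=0).round(1))
bk=(d>0)&box(20,105,265,365)&(abs(P[...,2]-40)<4);print("bank",cv2.minAreaRect(P[bk][:,:2].astype(np.float32)))
print("floor",np.median(P[280:300,380:420].reshape(-1,3),0))
for n in("top","side"):
    zz=np.load(f"{n}1.npz" if n=="top" else "side0.npz");H,S,V=hs(zz["p"]);b=box(305,435,140,212) if n=="top" else box(295,440,155,230)
    mk=(abs(H-24)<7)&(S>180)&b;mm,Rm,x,f2=cam(n)
    Q=pts(n,zz["d"]);mk&=abs(Q[...,2]-269)<2.5
    cx=np.stack([(u-mm["cx"])/f2,-(v-mm["cy"])/f2,-np.ones(u.shape)],-1)@Rm.T
    q=(x+cx*((269-x[2])/cx[...,2])[...,None])[mk]
    r=cv2.minAreaRect(q[:,:2].astype(np.float32));print(n,mk.sum(),r,cv2.boxPoints(r).round(1).tolist())
```

```text
[53 66 88] 109 101
striker 115 [ 465.58999724 -387.63293692  121.16710249] [[ 461.9 -396.5   98.3]
 [ 481.6 -381.4  122.3]]
bank ((436.2086181640625, -40.31150436401367), (86.9066390991211, 107.34158325195312), 10.097614288330078)
floor [ 2.90481911e+02 -4.61690116e+02  3.64101179e-01]
top 4622 ((525.94189453125, -282.0889892578125), (266.7507629394531, 162.25645446777344), 86.33802795410156) [[436.5, -410.0], [598.4000244140625, -420.3999938964844], [615.4000244140625, -154.1999969482422], [453.5, -143.8000030517578]]
side 3638 ((524.1376953125, -285.474365234375), (266.63818359375, 161.5469970703125), 86.42647552490234) [[435.20001220703125, -413.5], [596.4000244140625, -423.6000061035156], [613.0999755859375, -157.39999389648438], [451.79998779296875, -147.39999389648438]]
```

Two independent routes, the bar tip and the striker, put the hinge at about (510, -190), with cell yaw -0.064 and gate angle 0.436. The green key top is at (430, -24, 53). Next is the pre-grasp.

```bash
cat >> h.py <<'E'
Hg=np.array([510.2,-190.5,0])
def knob(q,phi,out=46):
    a=.064+q; g=np.array([-np.sin(a),-np.cos(a),0]); o=np.array([-np.cos(a),np.sin(a),0])
    return Hg+(60+65*np.cos(phi))*g+out*o+np.array([0,0,110+65*np.sin(phi)])
def go(q,phi,tilt=.65,back=0,out=46,dz=0):
    T=tool(-.064-q,tilt); t=knob(q,phi,out)-back*T.as_matrix()[:,2]+[0,0,dz]; print(q,t.round(1),end=" "); rel(t,T)
E
python3 - <<'E'
from h import *
go(.436,0,.65,80)
E
```

```text
0.436 [ 367.4 -254.9  173.7] row [-40.9 -66.8  64.4] [-0.022 -0.032  0.043]
```

```bash
python3 steer.py '[[-20,-33,32,-0.01,-0.015,0.02],[-41,-67,64,-0.022,-0.032,0.043],[-41,-67,64,-0.022,-0.032,0.043]]' 50
python3 - <<'E'
from h import *
print(sensors.get_obs()["qpos"].round(2))
p,d=imaging.get_image("wrist");cv2.imwrite("pics/wrist2.png",p[...,::-1])
go(.436,0,.65,80);go(.436,0)
E
```

```text
t: 1.38
tool_pos: [347.4, -266.5, 220.5]
ee_rot: [2.763, -0.682, 0.917]
contact_force: [-0.9, -0.0, -0.2]
finger_gap: 49.8
finger_force: 0.0
[ 1.67 -0.09 -0.97  2.44 -1.03  0.22 -0.42]
0.436 [ 367.4 -254.9  173.7] row [-17.  -17.1  44.5] [-0.011  0.011  0.016]
0.436 [ 409.9 -278.1  110. ] row [-16.1 -16.3 124.5] [-0.011  0.011  0.016]
```

View pics/wrist2.png

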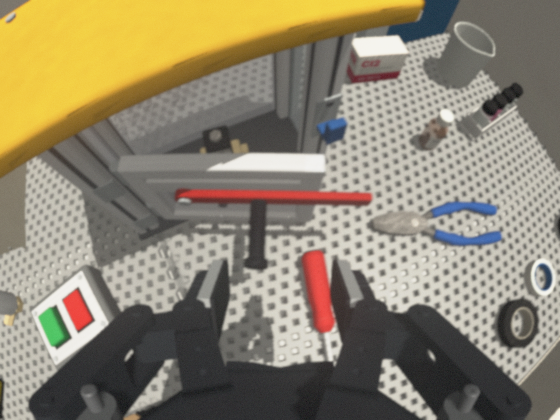

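The arm is hung up near joint limits (j4 2.44, j5 -1.03, j6 0.22): the tool lines up with the forearm at this tilt. The picture shows the knob at (258, 200–265), left of centre, and nothing touched. The hood isn't in the way while the gate is open, so I'll grasp with less lean and add lean as the gate closes.

Run:
```python
from h import *
go(.436,0,.35,80);
```

```text
0.436 [ 385.8 -265.   185.1] row [  6.7 -16.7  47.8] [-0.009 -0.289  0.017]
```

```bash
python3 steer.py '[[2,-6,10,-0.005,-0.15,0.008],[7,-17,48,-0.009,-0.289,0.017],[7,-17,48,-0.009,-0.289,0.017],[7,-17,48,-0.009,-0.289,0.017]]' 50
python3 - <<'E'
from h import *
print(sensors.get_obs()["qpos"].round(2))
go(.436,0,.35,80);go(.436,0,.35)
E
```

```text
t: 1.92
tool_pos: [370.7, -249.4, 191.3]
ee_rot: [2.962, -0.724, 0.607]
contact_force: [0.2, 1.2, 0.2]
finger_gap: 49.9
finger_force: 0.0
[ 1.56  0.11 -1.03  2.3   0.03  0.39 -1.53]
0.436 [ 385.8 -265.   185.1] row [16.8  7.4 13. ] [-0.067 -0.039  0.009]
0.436 [ 409.9 -278.1  110. ] row [13.6 12.8 92.8] [-0.067 -0.039  0.009]
```

```bash
python3 steer.py '[[0,0,0,0,0,0],[0,0,0,0,0,0]]' 50
python3 - <<'E'
from h import *
print(sensors.get_obs()["qpos"].round(2))
go(.436,0,.35,80)
E
```

```text
t: 2.17
tool_pos: [370.8, -246.6, 191.2]
ee_rot: [2.965, -0.718, 0.611]
contact_force: [-0.5, -0.8, 1.0]
finger_gap: 50.1
finger_force: 0.0
[ 1.56  0.11 -1.03  2.31  0.01  0.39 -1.51]
0.436 [ 385.8 -265.   185.1] row [17.9 10.1 13.3] [-0.071 -0.041  0.012]
```

```bash
python3 steer.py '[[18,10,13,-0.071,-0.041,0.012],[18,10,13,-0.071,-0.041,0.012],[18,10,13,-0.071,-0.041,0.012]]' 50
python3 - <<'E'
from h import *
print(sensors.get_obs()["qpos"].round(2))
go(.436,0,.35,80);go(.436,0,.35)
E
```

```text
t: 2.55
tool_pos: [385.3, -264.1, 185.4]
ee_rot: [2.918, -0.745, 0.515]
contact_force: [-0.4, 0.7, -0.0]
finger_gap: 49.6
finger_force: 0.0
[ 1.34  0.16 -0.88  2.26  0.29  0.45 -1.82]
0.436 [ 385.8 -265.   185.1] row [0.7 0.5 0.6] [0.    0.001 0.   ]
0.436 [ 409.9 -278.1  110. ] row [ 0.8  0.5 80.6] [0.    0.001 0.   ]
```

```bash
python3 steer.py '[[0,0,25,0,0,0],[0.5,0.5,50,0,0,0],[0.8,0.5,70,0,0,0],[0.8,0.5,80,0,0,0],[0.8,0.5,80,0,0,0]]' 50
python3 - <<'E'
from h import *
print(sensors.get_obs()["qpos"].round(2))
go(.436,0,.35)
m,Rm,x,f=cam("wrist")
p,d=imaging.get_image("wrist");cv2.imwrite("pics/wrist3.png",p[...,::-1])
E
```

```text
t: 3.18
tool_pos: [409.0, -278.6, 110.2]
ee_rot: [2.918, -0.747, 0.513]
contact_force: [-0.2, -0.2, 1.3]
finger_gap: 49.8
finger_force: 0.0
[ 1.05  0.32 -0.61  2.28  0.67  0.3  -2.2 ]
0.436 [ 409.9 -278.1  110. ] row [ 0.4 -0.8  0.4] [ 0.001  0.002 -0.001]
```

View pics/wrist3.png

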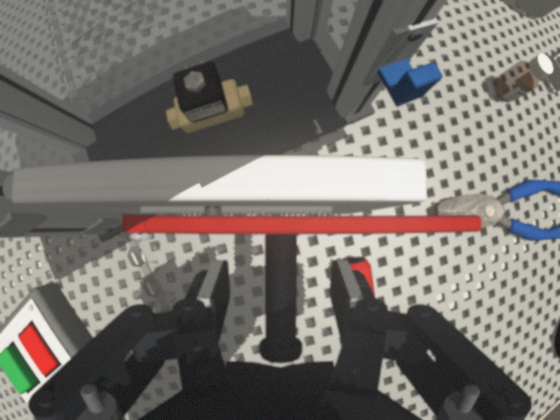

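The knob (267–296, 235–355) sits centred between the pads at about 220 and 340, so I'll close the fingers.

```bash
python3 steer.py '[[0,0,0,0,0,0],[0,0,0,0,0,0],[0,0,0,0,0,0],[0,0,0,0,0,0]]' 0
python3 - <<'E'
from h import *
print(sensors.get_obs()["qpos"].round(2))
go(.436,0.15,.35);go(.436,0.33,.35);
for q in (.33,.22,.11,0): go(q,.33,.35+(.436-q)*.7)
E
```

```text
t: 3.72
tool_pos: [410.3, -279.8, 111.4]
ee_rot: [2.915, -0.747, 0.516]
contact_force: [-3.3, -1.8, 6.1]
finger_gap: 11.8
finger_force: 58.7
[ 1.05  0.32 -0.61  2.28  0.68  0.3  -2.2 ]
0.436 [ 410.3 -277.5  119.7] row [ 1.8 -2.  -8.2] [ 0.003 -0.001 -0.001]
0.436 [ 411.6 -275.1  131.1] row [  5.7  -4.7 -18.9] [ 0.003 -0.001 -0.001]
0.33 [ 421.1 -285.   131.1] row [ 18.1  -0.6 -14.4] [ 0.043  0.073 -0.099]
0.22 [ 432.  -294.2  131.1] row [31.2  2.3 -9.5] [ 0.092  0.15  -0.198]
0.11 [ 443.9 -302.2  131.1] row [44.6  3.5 -4.6] [ 0.149  0.226 -0.293]
0 [ 456.5 -308.8  131.1] row [58.   3.2  0.3] [ 0.214  0.3   -0.384]
```

```bash
python3 steer.py '[[2,-2,-8,0,0,0],[4,-3,-14,0,0,0],[6,-4.5,-20,0,0,0],[6,-4.5,-20,0,0,0]]'
python3 - <<'E'
from h import *
print(sensors.get_obs()["qpos"].round(2))
m,Rm,x,f=cam("wrist")
p,d=imaging.get_image("wrist");P=x+wray(Rm,m,f)*d[...,None]
from meas import hs
H,S,V=hs(p);k=((H<8)|(H>172))&(S>140)&(abs(P[...,2]-130)<45)&(P[...,0]>370)&(P[...,1]<-220)&(P[...,1]>-400)
q=P[k];
for y in range(-230,-390,-20):
    s=q[abs(q[:,1]-y)<5]
    if len(s):print(y,np.median(s,0).round(1))
for g in (.38,.33,.22,.11,0): go(g,.33,.35+(.436-g)*.7)
E
```

```text
t: 4.22
tool_pos: [409.5, -275.2, 131.2]
ee_rot: [2.915, -0.75, 0.51]
contact_force: [-0.7, -5.8, -5.3]
finger_gap: 11.9
finger_force: 58.6
[ 1.11  0.29 -0.69  2.26  0.59  0.36 -2.13]
-230 [ 467.  -233.2  119.5]
-250 [ 458.5 -250.1  123.7]
-270 [ 446.9 -270.1  130.4]
-290 [ 435.2 -290.   137.2]
-310 [ 423.9 -309.9  143.8]
-330 [ 412.4 -330.2  150.5]
-350 [ 401.2 -349.9  157.1]
-370 [ 392.5 -366.8  162.7]
0.38 [ 416.5 -280.5  131.1] row [8.1 1.2 3. ] [ 0.024  0.042 -0.055]
0.33 [ 421.1 -285.   131.1] row [14.   2.9  5.1] [ 0.044  0.077 -0.101]
0.22 [ 432.  -294.2  131.1] row [27.2  5.7  9.9] [ 0.093  0.154 -0.2  ]
0.11 [ 443.9 -302.2  131.1] row [40.6  7.  14.7] [ 0.15   0.23  -0.295]
0 [ 456.5 -308.8  131.1] row [54.   6.6 19.6] [ 0.214  0.304 -0.386]
```

The bar is lifted about 0.29 rad. Now I'll swing the gate halfway, adding lean as it goes.

```bash
python3 steer.py '[[8,1.2,3,0.024,0.042,-0.055],[14,3,5,0.044,0.077,-0.101],[20.5,4.5,7.5,0.068,0.115,-0.15],[27,5.7,10,0.093,0.154,-0.2],[27,5.7,10,0.093,0.154,-0.2]]'
python3 - <<'E'
from h import *
print(sensors.get_obs()["qpos"].round(2))
for g in (.22,.165,.11,.05,0,-.02): go(g,.33,.35+(.436-g)*.7)
E
```

```text
t: 4.9
tool_pos: [431.9, -296.2, 131.0]
ee_rot: [2.946, -0.427, 0.756]
contact_force: [-1.9, -7.6, -0.2]
finger_gap: 11.9
finger_force: 60.2
[ 1.41  0.41 -0.95  2.27  0.99  0.22 -2.21]
0.22 [ 432.  -294.2  131.1] row [-0.4 -1.9 -0.3] [ 0.001 -0.001 -0.004]
0.165 [ 437.8 -298.4  131.1] row [5.5 0.5 3. ] [ 0.029  0.037 -0.051]
0.11 [ 443.9 -302.2  131.1] row [11.6  2.4  6.3] [ 0.058  0.076 -0.098]
0.05 [ 450.7 -306.   131.1] row [18.2  4.1  9.9] [ 0.092  0.118 -0.148]
0 [ 456.5 -308.8  131.1] row [23.9  5.1 13. ] [ 0.122  0.152 -0.188]
-0.02 [ 458.9 -309.9  131.1] row [26.1  5.5 14.3] [ 0.134  0.166 -0.204]
```

```bash
python3 steer.py '[[5.5,1.5,3,0.029,0.037,-0.051],[11.6,3.4,6.3,0.058,0.076,-0.098],[11.6,3.4,6.3,0.058,0.076,-0.098]]'
python3 - <<'E'
from h import *
print(sensors.get_obs()["qpos"].round(2))
for g in (.11,.05,0,-.02): go(g,.33,.35+(.436-g)*.7)
E
```

```text
t: 5.28
tool_pos: [444.0, -304.1, 130.8]
ee_rot: [2.952, -0.258, 0.876]
contact_force: [-3.3, -7.7, 0.5]
finger_gap: 11.7
finger_force: 61.5
[ 1.57  0.53 -1.11  2.27  1.28  0.23 -2.31]
0.11 [ 443.9 -302.2  131.1] row [-0.3 -1.9 -0.5] [0.002 0.001 0.   ]
0.05 [ 450.7 -306.   131.1] row [5.9 0.7 3.5] [ 0.036  0.043 -0.049]
0 [ 456.5 -308.8  131.1] row [11.1  2.4  7. ] [ 0.066  0.078 -0.09 ]
-0.02 [ 458.9 -309.9  131.1] row [13.2  3.1  8.3] [ 0.078  0.092 -0.105]
```

```bash
python3 steer.py '[[6,2.5,3.5,0.036,0.043,-0.049],[11,5,7,0.066,0.078,-0.09],[11,5,7,0.066,0.078,-0.09],[13,5.5,8.3,0.078,0.092,-0.105],[13,5.5,8.3,0.078,0.092,-0.105]]'
python3 - <<'E'
from h import *
print(sensors.get_obs()["qpos"].round(2))
m,Rm,x,f=cam("wrist")
p,d=imaging.get_image("wrist");P=x+wray(Rm,m,f)*d[...,None];cv2.imwrite("pics/wrist4.png",p[...,::-1])
from meas import hs
H,S,V=hs(p);k=((H<8)|(H>172))&(S>140)&(abs(P[...,2]-130)<45)&(P[...,0]>370)&(P[...,1]<-220)&(P[...,1]>-420)
q=P[k];
for y in range(-230,-420,-20):
    s=q[abs(q[:,1]-y)<5]
    if len(s):print(y,np.median(s,0).round(1))
for g in (0,-.02): go(g,.33,.35+(.436-g)*.7)
E
```

```text
t: 5.9
tool_pos: [459.6, -311.6, 131.6]
ee_rot: [2.953, -0.066, 1.028]
contact_force: [-3.9, -6.4, 1.9]
finger_gap: 12.0
finger_force: 62.5
[ 1.68  0.68 -1.23  2.24  1.42  0.24 -2.23]
-250 [ 489.7 -250.5  119.9]
-270 [ 487.4 -270.1  123.7]
-290 [ 485.8 -290.   129.1]
-310 [ 485.5 -309.9  135. ]
-330 [ 483.3 -330.   139.9]
-350 [ 482.3 -350.   145.5]
-370 [ 481.6 -370.   150.9]
-390 [ 480.2 -390.3  156.5]
0 [ 456.5 -308.8  131.1] row [-2.8 -2.6 -1.6] [-0.012 -0.015  0.015]
-0.02 [ 458.9 -309.9  131.1] row [-0.9 -1.6 -0.1] [-0.    -0.001 -0.001]
```

View pics/wrist4.png

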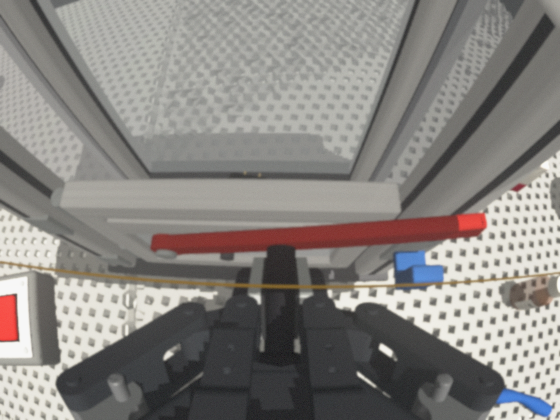

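The bar runs from (155, 243) to (485, 222), over and behind the blue striker at (415, 265). Its direction gives a gate angle of about 0.004, so the gate is shut. Next I lower it into the catch while pressing lightly inward.

Run:
```python
from h import *
o=sensors.get_obs();T=R.from_rotvec(o["ee_rot"])
for dz,dy in((-7,-1),(-14,-2.3),(-20,-3)): rel(o["tool_pos"]+[0,dy,dz],T)
```

```text
row [-4.3  1.   5.5] [0. 0. 0.]
row [-8.6  2.3 11. ] [0. 0. 0.]
row [-12.3   3.   15.8] [0. 0. 0.]
```

```bash
python3 steer.py '[[-4.3,1,5.5,0,0,0],[-8.6,2.3,11,0,0,0],[-12.3,3,15.8,0,0,0],[-12.3,3,15.8,0,0,0]]'
cat > bar.py <<'E'
from meas import *
m,Rm,x,f=cam("wrist")
p,d=imaging.get_image("wrist");P=x+wray(Rm,m,f)*d[...,None]
H,S,V=hs(p);k=((H<8)|(H>172))&(S>140)&(abs(P[...,2]-130)<45)&(P[...,0]>370)&(P[...,1]<-220)&(P[...,1]>-420)
q=P[k];
for y in range(-230,-420,-40):
    s=q[abs(q[:,1]-y)<5]
    if len(s):print(y,np.median(s,0).round(1))
o=sensors.get_obs();print(o["qpos"].round(2),R.from_rotvec(o["ee_rot"]).as_matrix()[:,2].round(3))
E
python3 bar.py
```

```text
t: 6.45
tool_pos: [459.5, -313.9, 112.3]
ee_rot: [2.951, -0.06, 1.027]
contact_force: [-17.4, -3.9, 17.4]
finger_gap: 11.7
finger_force: 69.2
-270 [ 487.7 -270.2  118.5]
-310 [ 485.3 -309.5  118.6]
-350 [ 482.4 -349.9  118.4]
-390 [ 479.4 -389.7  118.3]
[ 1.65  0.72 -1.2   2.25  1.61  0.24 -2.39] [ 0.62  -0.028 -0.784]
```

The bar top is level at z ≈ 118.4, so it is seated. I'll release and back out along the tool axis.

```bash
python3 steer.py '[[0,0,0,0,0,0],[0,0,0,0,0,0],[0,0,0,0,0,0],[0,0,-15,0,0,0],[0,0,-30,0,0,0]]' 36; python3 steer.py '[[0,0,-30,0,0,0],[0,0,-60,0,0,0],[0,0,-85,0,0,0],[0,0,-85,0,0,0]]'; python3 bar.py
python3 - <<'E'
from h import *
p,d=imaging.get_image("wrist");cv2.imwrite("pics/wrist5.png",p[...,::-1])
E
```

```text
t: 7.12
tool_pos: [441.7, -309.4, 135.4]
ee_rot: [2.956, -0.052, 1.034]
contact_force: [-0.1, -0.3, 0.3]
finger_gap: 36.3
finger_force: 0.0
t: 7.62
tool_pos: [392.2, -306.5, 189.9]
ee_rot: [2.971, -0.048, 1.015]
contact_force: [-0.6, 0.0, 0.3]
finger_gap: 35.8
finger_force: 0.0
-270 [ 487.6 -270.   118.7]
-310 [ 484.9 -309.3  118.5]
-350 [ 481.6 -350.   118.5]
-390 [ 478.8 -389.9  118.6]
[ 1.98  0.5  -1.39  2.28  0.31  0.24 -1.13] [ 0.612 -0.014 -0.791]
```

View pics/wrist5.png

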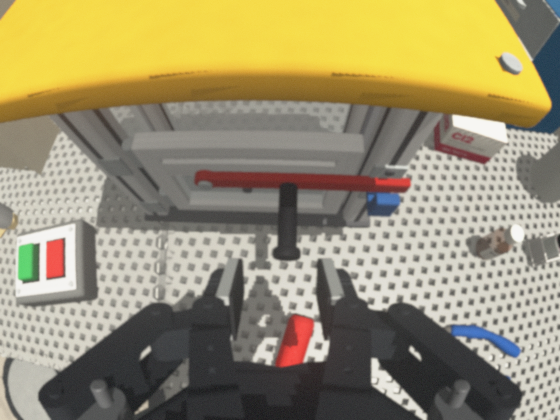

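The gate is shut, with the bar level at (200–410, 180–185) behind the striker at (383, 203). The knob is free and nothing else has been disturbed. Now over to the green key with the fingers closed, going above hood height.

Run:
```python
from h import *
rel([390,-250,320],tool(-.2,.25))
```

```text
row [  75.9  -57.9 -104.9] [-0.08  -0.406  0.149]
```

```bash
python3 steer.py '[[20,-12,-60,-0.02,-0.1,0.04],[50,-35,-85,-0.05,-0.25,0.1],[76,-58,-105,-0.08,-0.406,0.149],[76,-58,-105,-0.08,-0.406,0.149],[76,-58,-105,-0.08,-0.406,0.149]]' 0
python3 - <<'E'
from h import *
print(sensors.get_obs()["qpos"].round(2))
rel([390,-250,320],tool(-.2,.25))
rel([428,-24,250],tool(.1,.1))
E
```

```text
t: 8.35
tool_pos: [391.1, -249.5, 320.5]
ee_rot: [3.074, -0.302, 0.385]
contact_force: [0.7, -0.3, -0.4]
finger_gap: -0.3
finger_force: 0.0
[ 1.92 -0.01 -1.33  2.   -0.13  0.91 -1.12]
row [-1.1  0.7  0.2] [0.004 0.    0.005]
row [ -24.7 -228.7   65.3] [ 0.056 -0.148 -0.291]
```

```bash
python3 steer.py '[[0,-60,0,0.01,-0.03,-0.07],[-5,-120,5,0.03,-0.07,-0.15],[-15,-180,30,0.04,-0.11,-0.22],[-25,-229,65,0.056,-0.148,-0.291],[-25,-229,65,0.056,-0.148,-0.291]]' 0
python3 - <<'E'
from h import *
print(sensors.get_obs()["qpos"].round(2))
rel([428,-24,250],tool(.1,.1))
rel([428,-24,90],tool(.1,.1))
E
```

```text
t: 8.98
tool_pos: [425.9, -22.8, 247.0]
ee_rot: [-3.119, -0.157, -0.151]
contact_force: [0.6, -0.8, -0.1]
finger_gap: 0.3
finger_force: 0.0
[ 1.22  0.19 -1.35  2.09  0.22  0.92 -1.71]
row [ 2.3  1.4 -2.8] [-0.01   0.003  0.   ]
row [-13.3   2.9 156.5] [-0.01   0.003  0.   ]
```

```bash
python3 steer.py '[[-2,1.5,40,-0.01,0,0],[-6,2,80,-0.01,0,0],[-10,2.5,120,-0.01,0.003,0],[-13.3,3,156,-0.01,0.003,0],[-13.3,3,156,-0.01,0.003,0]]' 0
python3 - <<'E'
from h import *
print(sensors.get_obs()["qpos"].round(2))
rel([428.2,-24,90],tool(.1,.1))
rel([428.2,-24,62],tool(.1,.1))
from meas import *
p,d=imaging.get_image("wrist");m,Rm,x,f=cam("wrist");P=x+wray(Rm,m,f)*d[...,None];H,S,V=hs(p)
near=(abs(P[...,0]-430)<60)&(abs(P[...,1]+40)<60)&(abs(P[...,2]-50)<14)
for nm,k in(("green",(abs(H-65)<20)&(S>120)&near),("red",((H<8)|(H>172))&(S>150)&near)):
    if k.any():print(nm,k.sum(),np.median(P[k],0).round(1),np.percentile(P[k],[2,98],axis=0).round(1))
cv2.imwrite("pics/wrist6.png",p[...,::-1])
E
```

```text
t: 9.6
tool_pos: [426.5, -25.5, 90.3]
ee_rot: [-3.131, -0.155, -0.15]
contact_force: [0.1, -0.5, 1.0]
finger_gap: -0.1
finger_force: 0.0
[ 0.78  0.44 -0.97  2.27  0.66  0.62 -2.15]
row [ 1.8 -1.3  0.4] [ 0.001  0.004 -0.001]
row [-0.9 -1.4 28.3] [ 0.001  0.004 -0.001]
green 394 [433.8 -12.   55.6] [[424.  -27.6  54.2]
 [455.3  -6.8  56.9]]
red 1849 [443.2 -62.   47.8] [[422.5 -71.8  45.8]
 [462.  -45.4  49.1]]
```

View pics/wrist6.png

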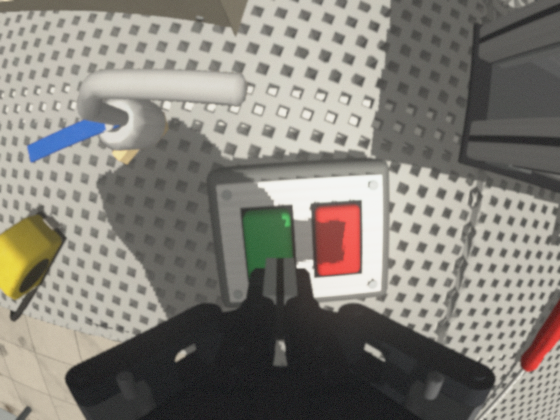

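The green key (243–296, 207–270) lies slightly left and ahead of the fingertips at (281, 265). I'll shift about 4 mm forward and left, then press.

Run:
```python
from h import *
rel([431,-21,90],tool(.1,.1))
rel([431,-21,66],tool(.1,.1))
```

```text
row [ 2.9 -4.   2.5] [ 0.002 -0.    -0.002]
row [ 0.5 -4.1 26.4] [ 0.002 -0.    -0.002]
```

```bash
python3 steer.py '[[3,-4,2.5,0,0,0],[2,-4,12,0,0,0],[1,-4,20,0,0,0],[0.5,-4,26,0,0,0],[0.5,-4,26,0,0,0]]' 0; python3 steer.py '[[0,0,3,0,0,0],[-0.5,0,6,0,0,0],[-0.5,0,6,0,0,0]]'
```

```text
t: 10.28
tool_pos: [432.7, -21.4, 68.1]
ee_rot: [-3.133, -0.153, -0.164]
contact_force: [0.5, -0.5, 0.5]
finger_gap: 0.2
finger_force: 0.0
t: 10.65
tool_pos: [433.1, -21.3, 63.8]
ee_rot: [3.131, 0.153, 0.165]
contact_force: [-8.4, 0.1, 27.3]
finger_gap: 0.3
finger_force: 13.1
```

27 N of resistance with the tips at z ≈ 45 means the key has bottomed out. I'll lift off and check both the keys and the latch.

```bash
python3 steer.py '[[2,0,-30,0,0,0],[10,0,-90,0,0,0],[15,0,-140,0,0,0],[15,0,-180,0,0,0],[15,0,-180,0,0,0]]'
python3 - <<'E'
from meas import *
p,d=imaging.get_image("wrist");m,Rm,x,f=cam("wrist");P=x+wray(Rm,m,f)*d[...,None];H,S,V=hs(p)
near=(abs(P[...,0]-430)<60)&(abs(P[...,1]+40)<60)&(abs(P[...,2]-50)<14)
for nm,k in(("green",(abs(H-65)<20)&(S>120)&near),("red",((H<8)|(H>172))&(S>150)&near),("housing",(S<40)&(V>150)&near)):
    if k.any():print(nm,k.sum(),np.median(P[k],0).round(1))
p,d=imaging.get_image("side");Q=pts("side",d);cv2.imwrite("pics/side2.png",cv2.resize(p[150:350,180:450,::-1],None,fx=2.9,fy=2.9,interpolation=2))
H,S,V=hs(p);k=((H<8)|(H>172))&(S>140)&box(300,400,220,290)&(Q[...,2]>90)
for y in range(-250,-410,-30):
    s=Q[k];s=s[abs(s[:,1]-y)<6]
    if len(s):print(y,np.median(s,0).round(1))
E
```

```text
t: 11.28
tool_pos: [430.6, -21.7, 245.2]
ee_rot: [3.13, 0.148, 0.173]
contact_force: [0.5, 0.0, -1.4]
finger_gap: 0.1
finger_force: 0.0
green 722 [430.6 -19.3  44. ]
red 858 [438.7 -57.9  52.1]
housing 3415 [430.6 -41.7  39.2]
-250 [ 487.9 -253.   117.2]
-280 [ 484.8 -281.1  110.6]
-310 [ 481.6 -310.3  116.5]
-340 [ 480.4 -339.6  112.4]
-370 [ 478.8 -369.1  113.6]
-400 [ 476.6 -401.   114.2]
```

View pics/side2.png

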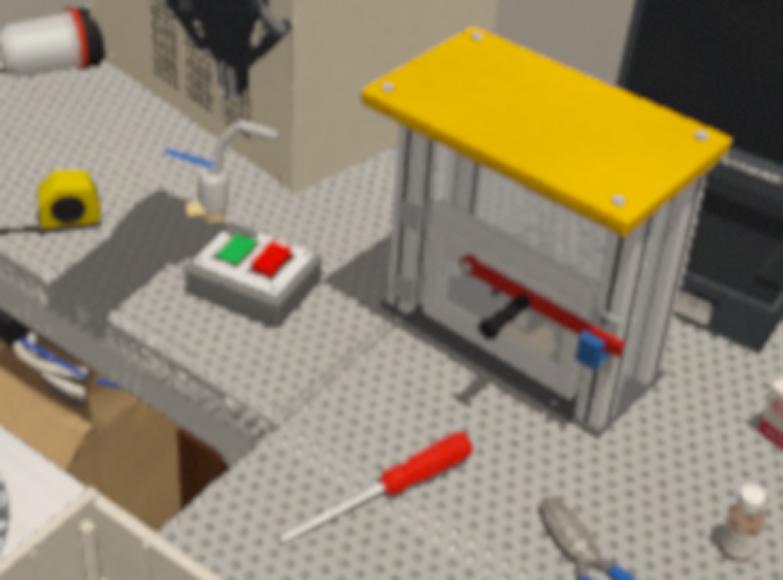

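The green key stands 4.8 mm over the housing (fully down) and the red key 12.9 mm (up). The bar lies level behind the striker at (590, 345), and the tools haven't moved. I'm handing the job in.

```bash
python3 -c "
from plant import robot, imaging, sensors, order
print(order.job_done())"
```

```text
the job is handed in; nothing more can be done
None
```

The gate is shut with the bar down in the catch, and I then pressed the green key fully down so the red key popped up; the valve, screwdriver and tape measure were left alone, and I handed the job in at about 11 s of the 48 s allowed.

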